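Send the hatchback up the ramp into the toy car wash

TASK

Put the toy hatchback on its wheels inside the yellow crate, then push the crate, with the car in it, up the ramp of the toy car wash until its back edge drops behind the lip on the deck and it lies flat there. Go gently at the end: the crate meets a sprung bumper just before it drops, and the bumper must not be driven to the end of its travel. Leave the fire engine and the other things on the cabinet alone.

Things in the scene. Friction and masses are not known exactly. Their poses are not given: they have to be found in the camera images.
- wash: Toy turntable car wash, fixed to the cabinet top, 345 mm long, 150 mm wide, 160 mm tall. Origin on the table (z = 0) on its middle line; its +x is the way in (the pushing direction), y across, z up. Side rails 15 mm high leave a channel 116 mm wide along ramp and deck, widening slightly in the first 30 mm at the foot.
- ramp_foot (a point): Foot of the ramp on the middle line, on the table, 130 mm before the car wash's origin (x = -130 mm there); axes as the car wash. The slope is straight, 14 degrees, 110 mm long along x, rising 28 mm.
- deck (a point): Top of the ramp, where the level deck begins (x = -20 mm, 28 mm above the table). A blue lip bar crosses the deck: it slopes up 10 mm over 40 mm, then drops straight down. Its crest is 55 to 75 mm past this point: where exactly is not told and must be felt or seen. The crate rocks over it; past the crest its back edge drops 10 mm, unless fingers pressed on it hold it up: then ease it down.
- roof_edge (a point): Middle of the lower front edge of the roof housing, 110 mm above the table, 80 mm past the top of the ramp. The housing is 160 mm long, 152 mm wide and 50 mm thick, on posts outside the channel. An upright gripper strikes it before the crate is home: push with the fingers tilted about 40 degrees, reaching forward and down.
- bumper (a joint): Sprung black bumper across the inner end of the deck, 70 mm wide, 5 to 29 mm above it. Value in m: 0 = out, at rest; grows as it is pressed along the car wash's +x; travel ends at 0.025, and it must never pass 0.021. It pushes back with 1.5 N plus 0.25 N per mm. At rest its face is 112 mm past the lip's crest, so the crate has it 8 mm in when its back edge drops.
- crate_mid (a point): Loose yellow stackable crate, open on top: 120 mm long (x), 108 wide (y), 45 tall, about 220 g, weight and friction vary. Point: its centre, 22.5 mm above its underside. Floor 4 mm thick, end walls (x = -60, +60 mm) 8 mm, side walls 6 mm. It starts on the table before the ramp foot, +x roughly towards the ramp, up to 30 mm off the middle line, turned up to 0.22 rad.
- hatchback_mid (a point): Loose silver die-cast hatchback, 84 mm long (its x, nose to +x), 40 mm wide (y), 38 mm tall, about 130 g, standing on its wheels. The point is its centre, 19 mm above the ground; z up. Body sides are upright and 40 mm apart from 5 to 24 mm above the ground, the cabin above 38 mm wide. It stands either on the robot's side of the car wash or to the left, on the robot's side of the crate; the fire engine has the other place.
- engine: Red plastic fire engine with a ladder on its roof, 112 mm long (x), 42 mm wide, 56 mm tall, origin under its middle. To be left alone.
- cup: Empty white ceramic cup, 74 mm across, 80 mm tall, origin under its middle. To be left alone.
- polish: Shoe polish tin, 72 mm across, 30 mm tall. To be left alone.
- case: Black sunglasses case, 160 x 65 x 45 mm. To be left alone.
- brush: Flat brush with a wooden handle, 180 mm long. To be left alone.
Things that resemble listed ones, but are neither listed nor needed, are in the scene too. What is shaped like the part that bears hatchback_mid but blue or orange is not meant.

How it is judged:
By the outcome, as a careful person would: the job done as asked, in the order asked, and still so for the second after the job is handed in, with the robot touching nothing.
It also fails if it takes over 72 s, if anything falls off the work surface, if the arm or the gripper's body presses on something with over 40 N, if the wrist force passes 120 N, or if a joint passes its speed limit or range.

ROBOT

A 7-joint arm with a two-finger parallel gripper is mounted at the origin on the work surface. World frame = base frame: x ahead of the robot, y to its left, z up, the work surface at z = 0. Lengths are in m, angles in rad, forces in N, time in s.
With the tool pointing down it reaches from about 0.4 to 0.85 m from the base axis. Payload 4.5 kg.
Tool frame: the origin (TCP) lies at the very end of the fingers, on their centre line; the grasp point (between the pads) lies 19 mm behind it; z points along the fingers, x is the direction in which the jaws open and shut, and the axes are right-handed (so a half turn about z gives the same grasp; the last joint's range is limited). The gripper opens to 88 mm and grips with 3 to 60 N. Pads are 18 mm wide; open, the fingers measure 123 mm over their backs; the gripper's body (75 mm by 187 mm) begins 45 mm behind the grasp point.
Start: joints at [-1.295, 0.689, -0.195, 1.565, 0.157, 0.902, -0.215], TCP at [0.15, 0.607, 0.239] pointing down, gripper open.
Joint ranges: [-3.01, 3.01], [-0.46, 2.08], [-1.47, 1.51], [0.13, 2.56], [-1, 4.14], [0.04, 2.09], [-2.66, 2.66]. Speed limits (rad/s): [2.57, 2.57, 3.14, 3.14, 3.14, 3.14, 3.14].

INTERFACE

Orientations are given as a unit quaternion [x, y, z, w].
In Python, from plant import * gives the robot as it stands.
- The arm moves only by the tool apply_moves, never from a script. Its argument "series" is a list of rows, each an object of numbers: "x", "y", "z": the shift along the tool's x, y, z in units of 80 cm (1.0 is 80 cm); "wx", "wy", "wz": the turn, a rotation vector about the tool's x, y, z in units of pi rad (1.0 is pi rad); "fingers": the opening, from -1 (shut) to 1 (fully open), so that 0 is half open. In form: [{"x": .., "y": .., "z": .., "wx": .., "wy": .., "wz": .., "fingers": ..}, ...]. A call has 1 to 8 rows; each row shifts and turns the pose as measured when the row begins, along the tool's axes as they then stand; what a row does not reach is not made up. A row lasts 1/8 s, in which the tool goes at most 62.5 mm and 10.7 degrees, less where a joint would pass 70% of its speed; a pose out of reach is approached as far as the arm can. A call with a number of a shift or a turn outside -1 to 1 is refused whole. A call with a gripper value outside its range is refused whole. The fingers move at their own pace and stop on an object; "force" is the grip in N (left out, the last holds). Time passes only in rows, so rows that do not move let the fingers close. It gives the time, the measured TCP pose, the force and the opening at its end, in the units of the state.
- get_state(): the state, without advancing time (a new reading comes with each control period).
- snapshot(name): name is "scene" or "top"; returns (picture, depth): 384x512x3 uint8, red, green, blue; 384x512 float32, m along the optical axis (not along the pixel's ray), 0 where there is no reading.
- camera_model(name): a dict with "camera_matrix" (3x3 intrinsics, pixels), "world_from_camera" (4x4, takes a point from camera to world coordinates). Camera axes: x right, y up, looking along -z (the intrinsics and any distortion apply to the point x, -y, -z); pixel columns grow to the right and rows downward; lengths in m; the calibration is good to about 2 mm. A picture is of the moment at which its call begins. camera_model takes no time and is no camera call.
- finish_job(): hands the job in, once; it reports no verdict.
The state is a dict: "clock": time; "q": joint angles; "qd": joint speeds; "joint_torque": joint torques, N m; "tool_pos": TCP position; "eef_rot": TCP orientation; "contact_force": force on the tool from outside, world axes, zero at the start; "moment": the same for the moment, N m; "opening": opening from 0.0 (shut) to 1.0 (fully open).
Only numpy, scipy, OpenCV 4.12 (cv2) and the standard library are available. Lean on these libraries where they do the work, as an engineer would, in place of code of your own. Each camera call takes 0.05 s, during which the arm holds its last target. There are 200 camera calls.

## Working session

There is one attempt and no reset: what is moved stays moved. The work goes in short steps, Python scripts to look and compute and a tool call to move; the robot and the scene stay as the last step left them, time stands still between calls to the robot, and variables do not carry over. Pictures are saved under pics/ and viewed, about 8 in all and at most 12, crops included, and the job is handed in when it is done.

Besides the shell and the picture viewer there is one more tool, called after "Request:" as name(argument=value, ...) on one line, values as JSON. apply_moves: Moves the arm, as the interface text tells. Its arguments: {"type":"object","properties":{"series":{"type":"array","items":{"type":"object","properties":{"x":{"type":"number"},"y":{"type":"number"},"z":{"type":"number"},"wx":{"type":"number"},"wy":{"type":"number"},"wz":{"type":"number"},"fingers":{"type":"number"}}}},"force":{"type":"number"}},"required":["series"]}

```bash
ls; mkdir -p pics
python3 - <<'E'
from plant import *
import cv2,numpy as np
s=get_state();print(s)
for n in ("scene","top"):
    p,d=snapshot(n);cv2.imwrite(f"pics/{n}0.png",p[:,:,::-1]);np.savez(f"{n}0.npz",p=p,d=d)
    print(n,camera_model(n))
E
```

```text
pics
{'clock': 0.0, 'q': array([-1.29521492,  0.6899752 , -0.19450206,  1.56637539,  0.1573209 ,
        0.90249422, -0.21511186]), 'qd': array([-0.00164193, -0.00215587,  0.00030054,  0.00169547,  0.00063313,
       -0.00044259, -0.00154804]), 'joint_torque': array([-2.92066952e-04, -5.27567768e+01, -1.26708515e+00, -1.53432083e+01,
       -5.26135869e-02,  6.43111693e-03,  1.65874617e-04]), 'tool_pos': array([0.1495509 , 0.6061766 , 0.23790687]), 'eef_rot': array([ 7.87195557e-01,  6.16702757e-01, -6.79443730e-04,  6.34199796e-04]), 'contact_force': array([ 0.3264507 ,  0.41600451, -0.07660231]), 'moment': array([-0.02608821, -0.02007135, -0.00449262]), 'opening': 0.9971864839878584}
scene {'camera_matrix': array([[355.71074729,   0.        , 258.49283354],
       [  0.        , 355.71074729, 191.89370179],
       [  0.        ,   0.        ,   1.        ]]), 'world_from_camera': array([[ 0.21254645, -0.7478249 ,  0.62895305,  1.07636056],
       [ 0.97710984,  0.16856291, -0.12978024, -0.06703911],
       [-0.00896526,  0.64214054,  0.76653451,  0.83518242],
       [ 0.        ,  0.        ,  0.        ,  1.        ]])}
top {'camera_matrix': array([[434.01861656,   0.        , 257.85350889],
       [  0.        , 434.01861656, 186.23229337],
       [  0.        ,   0.        ,   1.        ]]), 'world_from_camera': array([[-0.02638312,  0.98135495, -0.19038488,  0.26298105],
       [-0.99945862, -0.0296402 , -0.01428013,  0.04365702],
       [-0.01965692,  0.18990505,  0.98160566,  1.26736765],
       [ 0.        ,  0.        ,  0.        ,  1.        ]])}
```

View pics/scene0.png

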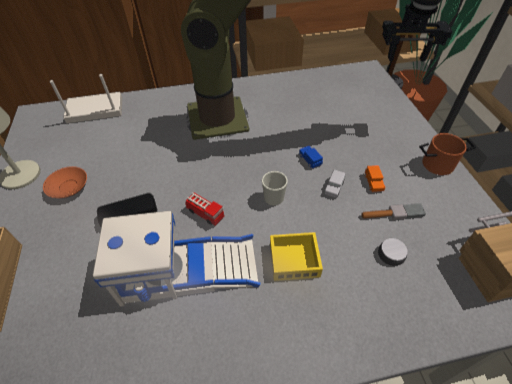

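View pics/top0.png

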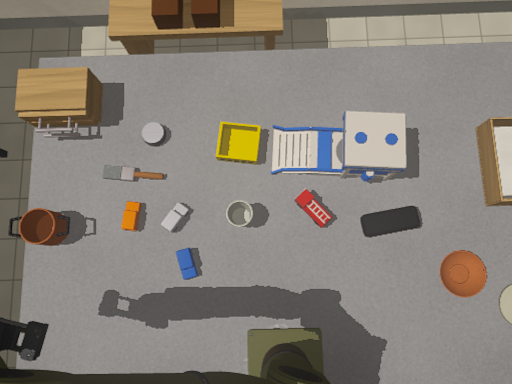

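The top view shows the silver hatchback at (175,217). It could be confused with the orange car (131,216), the blue car (187,264) or the red engine (313,208), and the silver one is the one described. The crate is at (240,142), the wash at about (340,148) with the ramp foot at (274,150), and the cup at (239,213). Next I'll measure these and check the car in a close crop.

```bash
cat > h.py <<'E'
import cv2,numpy as np
from plant import *
def cloud(n,d):
    c=camera_model(n);K=c["camera_matrix"];T=c["world_from_camera"]
    v,u=np.indices(d.shape);x=(u-K[0,2])/K[0,0]*d;y=-(v-K[1,2])/K[1,1]*d
    P=np.stack([x,y,-d],-1)@T[:3,:3].T+T[:3,3];P[d==0]=np.nan;return P
def proj(n,X):
    c=camera_model(n);K=c["camera_matrix"];T=np.linalg.inv(c["world_from_camera"])
    p=T[:3,:3]@np.array(X,float)+T[:3,3];q=K@[p[0],-p[1],-p[2]];return q[:2]/q[2]
def ray(n,u,v,z):
    c=camera_model(n);K=c["camera_matrix"];T=c["world_from_camera"]
    r=T[:3,:3]@[(u-K[0,2])/K[0,0],-(v-K[1,2])/K[1,1],-1];o=T[:3,3];return o+r*(z-o[2])/r[2]
def rect(pts):
    (c,s,a)=cv2.minAreaRect(np.float32(pts*1000));return np.round(c,1),np.round(s,1),round(a,1)
E
python3 - <<'E'
from h import *
for n in("top","scene"):
    f=np.load(f"{n}0.npz");p,d=f["p"],f["d"];P=cloud(n,d);x,y,z=np.moveaxis(P,-1,0)
    h=cv2.cvtColor(p,cv2.COLOR_RGB2HSV);H,S,V=cv2.split(h)
    def box(u0,v0,u1,v1):
        m=np.zeros(d.shape,bool);m[v0:v1,u0:u1]=1;return m
    b=box(205,110,270,172) if n=="top" else box(262,225,330,285)
    m=b&(H>20)&(H<35)&(S>150)
    print(n,"crate rim",rect(P[m&(z>.038)][:,:2]),np.nanmax(z[m]))
    b=box(155,198,196,238) if n=="top" else box(320,165,350,202)
    tab=np.nanmedian(z[b]);m=b&(z>.010)
    print("table",tab,"car",rect(P[m][:,:2]),"cabin",rect(P[m&(z>.029)][:,:2]),np.nanmax(z[m]),m.sum())
    b=box(265,105,415,185) if n=="top" else box(90,205,262,310)
    blue=b&(H>100)&(H<125)&(S>120)
    m=blue&(z<.06)
    print("blue low",rect(P[m][:,:2]),"roof",rect(P[b&(z>.145)][:,:2]),np.nanmax(z[b]))
    np.save(f"P{n}.npy",P)
    c=p[100:250,140:420] if n=="top" else p[140:300,90:360]
    cv2.imwrite(f"pics/crop_{n}.png",cv2.resize(c[:,:,::-1],None,fx=2.8,fy=2.8,interpolation=cv2.INTER_CUBIC))
a=cv2.imread("pics/crop_top.png");print(a.shape)
E
```

```text
top crate rim (array([637.4, 116.9]), array([118.8, 110.6]), 82.0) 0.05068118879710459
table 0.00131269019591862 car (array([420.8, 306. ]), array([41.1, 83.6]), 53.0) cabin (array([418.8, 307.7]), array([38.5, 74.8]), 53.4) 0.04480956318582052 436
blue low (array([ 601.4, -117.9]), array([281.2, 152.2]), 81.6) roof (array([ 596.5, -252.6]), array([161.6, 154.4]), 85.2) 0.16882064841173894
scene crate rim (array([640.3, 115.5]), array([119.2, 108.3]), 82.0) 0.04768688499363638
table 0.00024595561131612875 car (array([424.4, 304.8]), array([40.5, 85.9]), 52.7) cabin (array([412.7, 313.1]), array([37.9, 57.3]), 53.0) 0.04108799695043697 350
blue low (array([ 617.5, -116.2]), array([271.7, 149.2]), 87.9) roof (array([ 599.1, -253.6]), array([160.9, 154.3]), 85.2) 0.1663242350624623
(420, 784, 3)
```

View pics/crop_top.png

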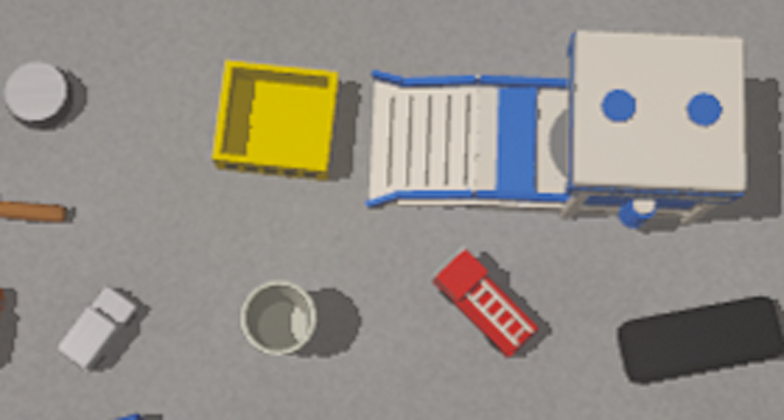

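The crop confirms it: the silver car is at crop pixel (97,328), with the bonnet end up and to the right, so its yaw is about -37°. The crate is empty, and the engine at (485,303) and cup at (279,317) are clear of it. Now a move-planning helper.

```bash
cat >> h.py <<'E'
from scipy.spatial.transform import Rotation as R, Slerp
def ori(jaw_deg,tilt_deg=0):
    # jaw axis at yaw jaw_deg in world, tool z down; tilt about tool x
    a=np.radians(jaw_deg);X=np.array([np.cos(a),np.sin(a),0]);Z=np.array([0,0,-1.]);Y=np.cross(Z,X)
    return R.from_matrix(np.c_[X,Y,Z])*R.from_euler("x",tilt_deg,degrees=True)
def rows(pts,n,s=None):
    """pts: list of (pos,R); n rows per leg; prints rounded rows"""
    s=s or get_state();p=np.array(s["tool_pos"]);r=R.from_quat(s["eef_rot"])
    for (tp,tr),k in zip(pts,n):
        p0,r0=p,r;sl=Slerp([0,1],R.concatenate([r0,tr]))
        for i in range(1,k+1):
            g=p0+(np.array(tp)-p0)*i/k;gr=sl(i/k)
            t=r.inv().apply(g-p)/.8;w=(r.inv()*gr).as_rotvec()/np.pi
            t=np.round(t,4);w=np.round(w,4);print(i,"t",t,"w",w)
            p=p+r.apply(t*.8);r=r*R.from_rotvec(w*np.pi)
def st():
    s=get_state();r=R.from_quat(s["eef_rot"]);m=r.as_matrix()
    print(round(s["clock"],2),"tcp",np.round(s["tool_pos"],4),"jaw",round(np.degrees(np.arctan2(m[1,0],m[0,0])),1),"z",np.round(m[:,2],3),"q",np.round(s["q"],2),"F",np.round(s["contact_force"],1),"open",round(float(s["opening"]),3));return s
E
python3 - <<'E'
from h import *
st()
C=[.4225,.3055]
rows([(C+[.10],ori(53)),(C+[.006],ori(53))],[7,4])
E
```

```text
0.1 tcp [0.1495 0.6063 0.238 ] jaw 76.2 z [-0.    -0.002 -1.   ] q [-1.3   0.69 -0.19  1.57  0.16  0.9  -0.22] F [ 0.1  0.3 -0.1] open 1.004
1 t [-0.0404  0.0602  0.0247] w [0.     0.0001 0.0184]
2 t [-0.0369  0.0624  0.0247] w [0.     0.     0.0183]
3 t [-0.0333  0.0644  0.0247] w [0.0001 0.0001 0.0184]
4 t [-0.0295  0.0663  0.0247] w [-0.      0.0001  0.0184]
5 t [-0.0256  0.0678  0.0247] w [-0.      0.0001  0.0184]
6 t [-0.0217  0.0692  0.0246] w [0.     0.     0.0183]
7 t [-0.0176  0.0704  0.0247] w [0.     0.0001 0.0184]
1 t [-0.     -0.      0.0294] w [ 0. -0.  0.]
2 t [-0.     -0.      0.0293] w [ 0. -0.  0.]
3 t [-0.     -0.      0.0294] w [ 0. -0.  0.]
4 t [-0.     -0.      0.0294] w [ 0. -0.  0.]
```

Request:
apply_moves(series=[{"x":-0.0404,"y":0.0602,"z":0.0247,"wz":0.0184,"fingers":0.5},{"x":-0.0369,"y":0.0624,"z":0.0247,"wz":0.0184,"fingers":0.5},{"x":-0.0333,"y":0.0644,"z":0.0247,"wz":0.0184,"fingers":0.5},{"x":-0.0295,"y":0.0663,"z":0.0247,"wz":0.0184,"fingers":0.5},{"x":-0.0256,"y":0.0678,"z":0.0247,"wz":0.0184,"fingers":0.5},{"x":-0.0217,"y":0.0692,"z":0.0247,"wz":0.0184,"fingers":0.5},{"x":-0.0176,"y":0.0704,"z":0.0247,"wz":0.0184,"fingers":0.5},{"fingers":0.5}])

```text
schema error: expected keys x, y, z, wx, wy, wz, fingers
```

Run:
```python
from h import *
st()
C=[.4225,.3055]
rows([(C+[.06],ori(53)),(C+[.006],ori(53))],[4,3])
p,d=snapshot("scene");cv2.imwrite("pics/s1.png",cv2.resize(p[110:240,250:430,::-1],None,fx=4,fy=4,interpolation=cv2.INTER_CUBIC))
```

```text
0.1 tcp [0.1495 0.6063 0.238 ] jaw 76.2 z [-0.    -0.002 -1.   ] q [-1.3   0.69 -0.19  1.57  0.16  0.9  -0.22] F [ 0.1  0.3 -0.1] open 1.004
1 t [-0.0708  0.1053  0.0558] w [0.     0.0001 0.0322]
2 t [-0.0597  0.1119  0.0557] w [0.0001 0.0001 0.0321]
3 t [-0.0482  0.1174  0.0557] w [0.     0.0002 0.0322]
4 t [-0.0362  0.1217  0.0556] w [0.     0.0001 0.0321]
1 t [ 0.     -0.      0.0225] w [ 0. -0.  0.]
2 t [ 0.     -0.      0.0225] w [ 0. -0.  0.]
3 t [ 0.     -0.      0.0225] w [ 0. -0.  0.]
```

All keys are required in each row.

Request:
apply_moves(series=[{"x":-0.0404,"y":0.0602,"z":0.0247,"wx":0,"wy":0,"wz":0.0184,"fingers":0.5},{"x":-0.0369,"y":0.0624,"z":0.0247,"wx":0,"wy":0,"wz":0.0184,"fingers":0.5},{"x":-0.0333,"y":0.0644,"z":0.0247,"wx":0,"wy":0,"wz":0.0184,"fingers":0.5},{"x":-0.0295,"y":0.0663,"z":0.0247,"wx":0,"wy":0,"wz":0.0184,"fingers":0.5},{"x":-0.0256,"y":0.0678,"z":0.0247,"wx":0,"wy":0,"wz":0.0184,"fingers":0.5},{"x":-0.0217,"y":0.0692,"z":0.0247,"wx":0,"wy":0,"wz":0.0184,"fingers":0.5},{"x":-0.0176,"y":0.0704,"z":0.0247,"wx":0,"wy":0,"wz":0.0184,"fingers":0.5},{"x":0,"y":0,"z":0,"wx":0,"wy":0,"wz":0,"fingers":0.5}])

```text
clock: 1.15
tool_pos: [0.427, 0.2995, 0.0938]
eef_rot: [0.898, 0.441, -0.0, -0.001]
contact_force: [-0.9, 0.7, -0.1]
opening: 0.749
```

Run:
```python
from h import *
st()
C=[.4225,.3055]
rows([(C+[.06],ori(53)),(C+[.006],ori(53))],[4,3])
p,d=snapshot("scene");cv2.imwrite("pics/s1.png",cv2.resize(p[110:240,250:430,::-1],None,fx=4,fy=4,interpolation=cv2.INTER_CUBIC))
```

```text
1.15 tcp [0.427  0.2995 0.0938] jaw 52.3 z [-0.001  0.003 -1.   ] q [-0.63  0.79 -0.11  2.    0.2   0.37  0.01] F [-0.9  0.7 -0.1] open 0.749
1 t [ 0.0006 -0.0022  0.0106] w [-0.0002 -0.0001 -0.001 ]
2 t [ 0.0006 -0.0023  0.0105] w [-0.0002 -0.0001 -0.0009]
3 t [ 0.0006 -0.0022  0.0106] w [-0.0002 -0.0001 -0.001 ]
4 t [ 0.0007 -0.0023  0.0105] w [-0.0002 -0.0001 -0.0009]
1 t [-0.      0.      0.0225] w [-0. -0. -0.]
2 t [-0.      0.      0.0225] w [-0. -0. -0.]
3 t [-0.      0.0001  0.0225] w [-0. -0. -0.]
```

Request:
apply_moves(series=[{"x":0.0024,"y":-0.009,"z":0.015,"wx":0,"wy":0,"wz":-0.004,"fingers":0.5},{"x":0,"y":0,"z":0.03,"wx":0,"wy":0,"wz":0,"fingers":0.5},{"x":0,"y":0,"z":0.03,"wx":0,"wy":0,"wz":0,"fingers":0.5},{"x":0,"y":0,"z":0.02,"wx":0,"wy":0,"wz":0,"fingers":0.5},{"x":0,"y":0,"z":0,"wx":0,"wy":0,"wz":0,"fingers":0.5}])

```text
clock: 1.82
tool_pos: [0.4142, 0.3201, 0.0158]
eef_rot: [0.89, 0.456, 0.002, -0.007]
contact_force: [1.0, -0.1, -0.5]
opening: 0.749
```

Run:
```python
from h import *
st()
C=[.4225,.3055]
rows([(C+[.006],ori(53))],[1])
```

```text
1.82 tcp [0.4142 0.3201 0.0158] jaw 54.3 z [-0.003  0.014 -1.   ] q [-0.7   0.94 -0.07  2.01  0.23  0.19 -0.01] F [ 1.  -0.1 -0.5] open 0.749
1 t [-0.0089  0.0191  0.0119] w [-0.0035 -0.0029  0.0072]
```

Request:
apply_moves(series=[{"x":-0.0045,"y":0.009,"z":0,"wx":-0.0015,"wy":-0.0015,"wz":0.003,"fingers":0.5},{"x":0,"y":0,"z":0,"wx":0,"wy":0,"wz":0,"fingers":0.5}])

```text
clock: 2.08
tool_pos: [0.4182, 0.3134, 0.0166]
eef_rot: [0.892, 0.452, 0.001, -0.004]
contact_force: [0.3, 0.3, 0.5]
opening: 0.75
```

Run:
```python
from h import *
st()
C=[.4225,.3055]
rows([(C+[.006],ori(53))],[1])
```

```text
2.08 tcp [0.4182 0.3134 0.0166] jaw 53.8 z [-0.001  0.008 -1.   ] q [-0.69  0.93 -0.06  2.01  0.23  0.2  -0.01] F [0.3 0.3 0.5] open 0.75
1 t [-0.0049  0.0102  0.0132] w [-0.0018 -0.0017  0.0044]
```

Request:
apply_moves(series=[{"x":-0.0049,"y":0.0102,"z":0.002,"wx":-0.0018,"wy":-0.0017,"wz":0.0044,"fingers":0.5},{"x":0,"y":0,"z":0.006,"wx":0,"wy":0,"wz":0,"fingers":0.5},{"x":0,"y":0,"z":0.004,"wx":0,"wy":0,"wz":0,"fingers":0.5},{"x":0,"y":0,"z":0,"wx":0,"wy":0,"wz":0,"fingers":0.5}])

```text
clock: 2.58
tool_pos: [0.4239, 0.3048, 0.0074]
eef_rot: [0.895, 0.445, 0.001, 0.0]
contact_force: [-0.1, 0.8, 0.4]
opening: 0.75
```

Run:
```python
from h import *
st()
C=[.4225,.3055]
rows([(C+[.006],ori(53))],[1])
p,d=snapshot("scene");cv2.imwrite("pics/s2.png",cv2.resize(p[110:240,250:430,::-1],None,fx=4,fy=4,interpolation=cv2.INTER_CUBIC))
```

```text
2.58 tcp [0.4239 0.3048 0.0074] jaw 52.9 z [ 0.002  0.001 -1.   ] q [-0.68  0.95 -0.05  2.01  0.23  0.18 -0.01] F [-0.1  0.8  0.4] open 0.75
1 t [-0.0004 -0.0019  0.0017] w [ 0.0003 -0.0006 -0.0007]
```

View pics/s2.png

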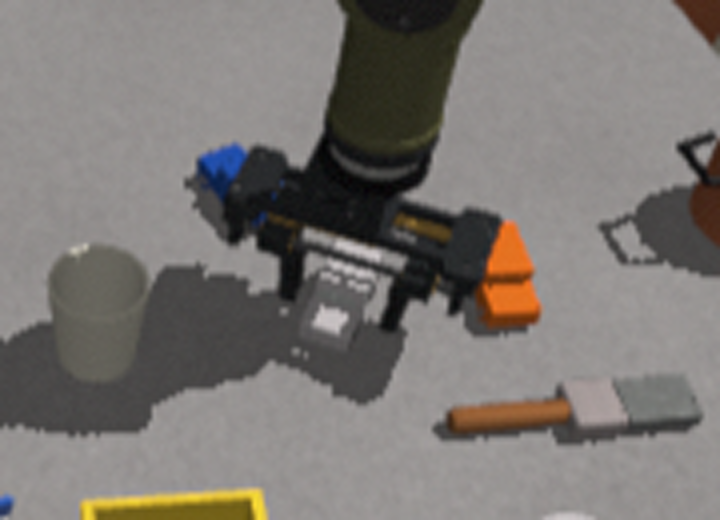

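The car (330,310) stands between the open fingers, so I'll close and lift.

Request:
apply_moves(force=15, series=[{"x":0,"y":0,"z":0,"wx":0,"wy":0,"wz":0,"fingers":-0.5},{"x":0,"y":0,"z":0,"wx":0,"wy":0,"wz":0,"fingers":-0.5},{"x":0,"y":0,"z":0,"wx":0,"wy":0,"wz":0,"fingers":-0.5},{"x":0,"y":0,"z":0,"wx":0,"wy":0,"wz":0,"fingers":-0.5},{"x":0,"y":0,"z":-0.015,"wx":0,"wy":0,"wz":0,"fingers":-0.5},{"x":0,"y":0,"z":-0.03,"wx":0,"wy":0,"wz":0,"fingers":-0.5},{"x":0,"y":0,"z":-0.045,"wx":0,"wy":0,"wz":0,"fingers":-0.5},{"x":0,"y":0,"z":-0.045,"wx":0,"wy":0,"wz":0,"fingers":-0.5}])

```text
clock: 3.62
tool_pos: [0.4219, 0.3038, 0.1179]
eef_rot: [0.895, 0.446, -0.002, 0.001]
contact_force: [0.5, 0.2, -0.8]
opening: 0.453
```

Run:
```python
from h import *
st()
rows([([.639,.116,.10],ori(-8))],[8])
```

```text
3.62 tcp [0.4219 0.3038 0.1179] jaw 52.9 z [-0.002 -0.003 -1.   ] q [-0.64  0.75 -0.12  1.98  0.2   0.43  0.01] F [ 0.5  0.2 -0.8] open 0.453
1 t [-0.003   0.0448  0.0028] w [0.0001 0.0001 0.0423]
2 t [0.003  0.0447 0.0028] w [0.0001 0.0002 0.0423]
3 t [0.0089 0.044  0.0028] w [0.     0.0001 0.0423]
4 t [0.0147 0.0424 0.0028] w [0.0001 0.0001 0.0424]
5 t [0.0201 0.04   0.0028] w [0.0001 0.0002 0.0423]
6 t [0.0253 0.0371 0.0028] w [0.     0.0001 0.0423]
7 t [0.0299 0.0334 0.0028] w [0.0001 0.0001 0.0423]
8 t [0.0342 0.0291 0.0028] w [0.0001 0.0001 0.0423]
```

Request:
apply_moves(series=[{"x":-0.003,"y":0.0448,"z":0,"wx":0,"wy":0,"wz":0.0423,"fingers":-0.5},{"x":0.003,"y":0.0447,"z":0,"wx":0,"wy":0,"wz":0.0423,"fingers":-0.5},{"x":0.0089,"y":0.044,"z":0,"wx":0,"wy":0,"wz":0.0423,"fingers":-0.5},{"x":0.0147,"y":0.0424,"z":0,"wx":0,"wy":0,"wz":0.0423,"fingers":-0.5},{"x":0.0201,"y":0.04,"z":0,"wx":0,"wy":0,"wz":0.0423,"fingers":-0.5},{"x":0.0253,"y":0.0371,"z":0,"wx":0,"wy":0,"wz":0.0423,"fingers":-0.5},{"x":0.0299,"y":0.0334,"z":0,"wx":0,"wy":0,"wz":0.0423,"fingers":-0.5},{"x":0,"y":0,"z":0,"wx":0,"wy":0,"wz":0,"fingers":-0.5}])

```text
clock: 4.62
tool_pos: [0.6159, 0.134, 0.1274]
eef_rot: [1.0, -0.017, 0.002, -0.002]
contact_force: [-0.5, -0.9, -1.0]
opening: 0.454
```

Run:
```python
from h import *
st()
rows([([.639,.116,.08],ori(-8))],[2])
```

```text
4.62 tcp [0.6159 0.134  0.1274] jaw -2.0 z [ 0.005  0.005 -1.   ] q [-0.32  0.83  0.06  1.66 -0.08  0.65 -0.25] F [-0.5 -0.9 -1. ] open 0.454
1 t [0.0147 0.0109 0.0297] w [-0.0008 -0.0007  0.0168]
2 t [0.0153 0.01   0.0296] w [-0.0008 -0.0006  0.0168]
```

Request:
apply_moves(series=[{"x":0.0147,"y":0.0109,"z":0.02,"wx":-0.0008,"wy":-0.0007,"wz":0.0168,"fingers":-0.5},{"x":0.0153,"y":0.01,"z":0.02,"wx":0,"wy":0,"wz":0.0168,"fingers":-0.5},{"x":0,"y":0,"z":0,"wx":0,"wy":0,"wz":0,"fingers":-0.5},{"x":0,"y":0,"z":0,"wx":0,"wy":0,"wz":0,"fingers":-0.5}])

```text
clock: 5.12
tool_pos: [0.6375, 0.1176, 0.0924]
eef_rot: [0.997, -0.071, -0.001, -0.002]
contact_force: [-0.0, -0.4, -1.6]
opening: 0.448
```

Run:
```python
from h import *
st()
rows([([.639,.116,.065],ori(-8))],[2])
```

```text
5.12 tcp [0.6375 0.1176 0.0924] jaw -8.1 z [-0.002  0.004 -1.   ] q [-0.29  0.91  0.08  1.61 -0.11  0.64 -0.3 ] F [-0.  -0.4 -1.6] open 0.448
1 t [0.0011 0.001  0.0171] w [-0.0006  0.0005 -0.0004]
2 t [0.0011 0.0009 0.0171] w [-0.0006  0.0005 -0.0004]
```

Request:
apply_moves(series=[{"x":0.0022,"y":0.002,"z":0.012,"wx":-0.001,"wy":0.001,"wz":0,"fingers":-0.5},{"x":0,"y":0,"z":0.015,"wx":0,"wy":0,"wz":0,"fingers":-0.5},{"x":0,"y":0,"z":0.012,"wx":0,"wy":0,"wz":0,"fingers":-0.5},{"x":0,"y":0,"z":0,"wx":0,"wy":0,"wz":0,"fingers":-0.5}])

```text
clock: 5.62
tool_pos: [0.638, 0.1173, 0.059]
eef_rot: [0.998, -0.07, -0.0, -0.001]
contact_force: [0.1, 0.9, -1.6]
opening: 0.452
```

Run:
```python
from h import *
st()
rows([([.639,.116,.012],ori(-8))],[4])
p,d=snapshot("scene");cv2.imwrite("pics/s3.png",cv2.resize(p[150:310,180:380,::-1],None,fx=3,fy=3,interpolation=cv2.INTER_CUBIC))
```

```text
5.62 tcp [0.638  0.1173 0.059 ] jaw -8.0 z [-0.001  0.001 -1.   ] q [-0.29  0.95  0.07  1.61 -0.11  0.58 -0.29] F [ 0.1  0.9 -1.6] open 0.452
1 t [0.0004 0.0004 0.0147] w [-0.0001  0.0001  0.    ]
2 t [0.0003 0.0004 0.0147] w [-0.0001  0.0001  0.    ]
3 t [0.0004 0.0004 0.0147] w [-0.0001  0.      0.    ]
4 t [0.0004 0.0003 0.0147] w [-0.0001  0.0001  0.    ]
```

View pics/s3.png

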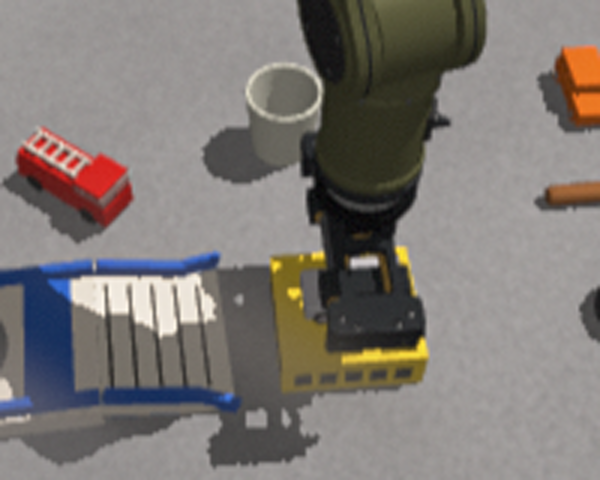

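The gripper with the car (nose at (315,295)) is centred over the crate (350,330). Lowering now.

Request:
apply_moves(series=[{"x":0.0012,"y":0.001,"z":0.014,"wx":0,"wy":0,"wz":0,"fingers":-0.5},{"x":0,"y":0,"z":0.015,"wx":0,"wy":0,"wz":0,"fingers":-0.5},{"x":0,"y":0,"z":0.015,"wx":0,"wy":0,"wz":0,"fingers":-0.5},{"x":0,"y":0,"z":0.008,"wx":0,"wy":0,"wz":0,"fingers":-0.5},{"x":0,"y":0,"z":0.002,"wx":0,"wy":0,"wz":0,"fingers":-0.5},{"x":0,"y":0,"z":0,"wx":0,"wy":0,"wz":0,"fingers":-0.5}])

```text
clock: 6.42
tool_pos: [0.6396, 0.1164, 0.0133]
eef_rot: [0.998, -0.07, 0.0, -0.001]
contact_force: [0.4, -0.1, -1.2]
opening: 0.452
```

Run:
```python
from h import *
st()
rows([([.639,.116,.012],ori(-8))],[1])
```

```text
6.42 tcp [0.6396 0.1164 0.0133] jaw -8.0 z [ 0.001  0.002 -1.   ] q [-0.28  1.02  0.06  1.61 -0.12  0.51 -0.29] F [ 0.4 -0.1 -1.2] open 0.452
1 t [-0.0007  0.0006  0.0016] w [-0.0005 -0.0001 -0.    ]
```

Request:
apply_moves(force=8, series=[{"x":0,"y":0,"z":0.002,"wx":0,"wy":0,"wz":0,"fingers":-0.5},{"x":0,"y":0,"z":0,"wx":0,"wy":0,"wz":0,"fingers":0.1},{"x":0,"y":0,"z":0,"wx":0,"wy":0,"wz":0,"fingers":0.3},{"x":0,"y":0,"z":0,"wx":0,"wy":0,"wz":0,"fingers":0.42},{"x":0,"y":0,"z":0,"wx":0,"wy":0,"wz":0,"fingers":0.42}])

```text
clock: 7.05
tool_pos: [0.6398, 0.1168, 0.013]
eef_rot: [0.998, -0.07, 0.0, -0.001]
contact_force: [-0.6, 0.6, -0.6]
opening: 0.708
```

Run:
```python
from h import *
st()
d=np.array([-.0837,-.9965]);n=np.array([.9965,-.0837]);foot=np.array([.6206,.016])
t=foot-.070*d; print(t)
rows([(list(t)+[.0125],ori(-4.8))],[4])
```

```text
7.05 tcp [0.6398 0.1168 0.013 ] jaw -8.0 z [ 0.001  0.002 -1.   ] q [-0.28  1.03  0.06  1.61 -0.12  0.5  -0.29] F [-0.6  0.6 -0.6] open 0.708
[0.626459 0.085755]
1 t [-0.0028  0.0102  0.0001] w [-0.0002 -0.0001 -0.0044]
2 t [-0.0029  0.0101  0.0002] w [-0.0002 -0.     -0.0045]
3 t [-0.003   0.0101  0.0001] w [-0.0001 -0.0001 -0.0044]
4 t [-0.0032  0.0101  0.0001] w [-0.0002 -0.0001 -0.0045]
```

Request:
apply_moves(series=[{"x":0,"y":0,"z":0,"wx":0,"wy":0,"wz":0,"fingers":0.7},{"x":-0.0028,"y":0.0101,"z":0,"wx":0,"wy":0,"wz":-0.0045,"fingers":0.7},{"x":-0.0029,"y":0.0101,"z":0,"wx":0,"wy":0,"wz":-0.0045,"fingers":0.7},{"x":-0.003,"y":0.0101,"z":0,"wx":0,"wy":0,"wz":-0.0045,"fingers":0.7},{"x":-0.0032,"y":0.006,"z":0,"wx":0,"wy":0,"wz":-0.0045,"fingers":0.7},{"x":0,"y":0,"z":0,"wx":0,"wy":0,"wz":0,"fingers":0.7}])

```text
clock: 7.8
tool_pos: [0.6269, 0.0873, 0.013]
eef_rot: [0.999, -0.04, 0.002, -0.002]
contact_force: [0.0, 0.7, 0.0]
opening: 0.731
```

Run:
```python
from h import *
st()
p,d=snapshot("top");P=cloud("top",d);z=P[...,2]
H,S,V=cv2.split(cv2.cvtColor(p,cv2.COLOR_RGB2HSV));m=(H>20)&(H<35)&(S>150)&(z>.035)&(z<.056);m[:110]=0;m[175:]=0;m[:,:200]=0;m[:,290:]=0
print(rect(P[m][:,:2]))
p2,d=snapshot("scene");P=cloud("scene",d);z=P[...,2]
H,S,V=cv2.split(cv2.cvtColor(p2,cv2.COLOR_RGB2HSV));m=(H>20)&(H<35)&(S>150)&(z>.035)&(z<.056);m[:215]=0;m[300:]=0;m[:,:230]=0;m[:,340:]=0
print(rect(P[m][:,:2]))
cv2.imwrite("pics/t4.png",np.vstack([cv2.resize(p[90:200,190:420,::-1],(690,330)),cv2.resize(p2[205:305,170:340,::-1],(442,260))]) if 0 else cv2.resize(p2[200:310,150:340,::-1],None,fx=4,fy=4))
```

```text
7.8 tcp [0.6269 0.0873 0.013 ] jaw -4.6 z [ 0.003  0.003 -1.   ] q [-0.23  1.01  0.04  1.67 -0.08  0.46 -0.22] F [0.  0.7 0. ] open 0.731
(array([639.1,  30.5]), array([ 7.9, 72.8]), 85.4)
(array([629.3,  85.7]), array([119.7, 106.3]), 84.8)
```

View pics/t4.png

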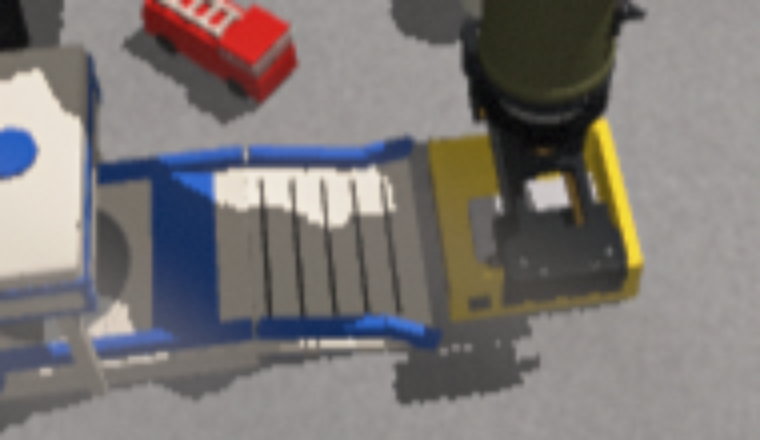

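The crate followed the gripper. It is now aligned with the channel (85° against 85.2°), its front (430–455, 140–320) sits just before the ramp rails (405,145)/(437,340), and the car is in it. I'll carry it a little into the mouth.

Request:
apply_moves(series=[{"x":-0.001,"y":0.008,"z":0,"wx":0,"wy":0,"wz":0,"fingers":0.7},{"x":0,"y":0.009,"z":0,"wx":0,"wy":0,"wz":0,"fingers":0.7},{"x":0,"y":0.009,"z":-0.0005,"wx":0,"wy":0,"wz":0,"fingers":0.7},{"x":0,"y":0.009,"z":-0.001,"wx":0,"wy":0,"wz":0,"fingers":0.7},{"x":0,"y":0,"z":0,"wx":0,"wy":0,"wz":0,"fingers":0.7}])

```text
clock: 8.52
tool_pos: [0.6249, 0.0612, 0.0149]
eef_rot: [0.999, -0.039, 0.003, -0.004]
contact_force: [0.6, 0.4, 1.7]
opening: 0.728
```

Run:
```python
from h import *
st()
p2,d=snapshot("scene");P=cloud("scene",d);z=P[...,2]
H,S,V=cv2.split(cv2.cvtColor(p2,cv2.COLOR_RGB2HSV));m=(H>20)&(H<35)&(S>150)&(z>.035)&(z<.066);m[:215]=0;m[300:]=0;m[:,:230]=0;m[:,340:]=0
print(rect(P[m][:,:2]))
```

```text
8.53 tcp [0.6249 0.0612 0.0149] jaw -4.5 z [ 0.006  0.007 -1.   ] q [-0.18  1.    0.03  1.69 -0.07  0.44 -0.18] F [0.6 0.4 1.7] open 0.728
(array([627.1,  60. ]), array([118.8, 107.3]), 85.2)
```

Run:
```python
from h import *
s=st()
d=np.array([-.0837,-.9965]);foot=np.array([.6206,.016]);p=np.array(s["tool_pos"])
b=foot-.135*d
rows([(list(p[:2])+[.11],ori(-4.6)),(list(b)+[.11],ori(-4.8,-45)),(list(b)+[.02],ori(-4.8,-45))],[3,6,3])
```

```text
8.57 tcp [0.6249 0.0611 0.0148] jaw -4.5 z [ 0.006  0.007 -1.   ] q [-0.18  1.    0.03  1.69 -0.07  0.44 -0.18] F [0.2 0.3 1.9] open 0.728
1 t [ 0.0002 -0.0003 -0.0397] w [-0.0007 -0.0005  0.0003]
2 t [ 0.0001 -0.0002 -0.0396] w [-0.0008 -0.0006  0.0002]
3 t [ 0.0001 -0.0001 -0.0397] w [-0.0007 -0.0005  0.0003]
1 t [-0.     -0.0187  0.    ] w [-0.0417 -0.0001  0.0002]
2 t [-0.0001 -0.0185 -0.0024] w [-0.0416 -0.0001  0.0002]
3 t [-0.     -0.018  -0.0048] w [-0.0417 -0.      0.0001]
4 t [-0.0001 -0.0173 -0.0072] w [-0.0417 -0.0001  0.0002]
5 t [-0.0001 -0.0162 -0.0093] w [-0.0417 -0.0001  0.0002]
6 t [-0.0001 -0.0148 -0.0114] w [-0.0416 -0.0001  0.0002]
1 t [ 0.     -0.0265  0.0265] w [-0.  0. -0.]
2 t [ 0.     -0.0265  0.0265] w [-0.  0. -0.]
3 t [ 0.     -0.0265  0.0266] w [-0.  0. -0.]
```

Request:
apply_moves(series=[{"x":0,"y":0,"z":0,"wx":0,"wy":0,"wz":0,"fingers":0.25},{"x":0,"y":0,"z":0,"wx":0,"wy":0,"wz":0,"fingers":0.25},{"x":0,"y":0,"z":-0.01,"wx":0,"wy":0,"wz":0,"fingers":0.25},{"x":0,"y":0,"z":-0.03,"wx":0,"wy":0,"wz":0,"fingers":0.25},{"x":0,"y":0,"z":-0.05,"wx":0,"wy":0,"wz":0,"fingers":0.25},{"x":0,"y":0,"z":-0.03,"wx":0,"wy":0,"wz":0,"fingers":0.25},{"x":0,"y":0,"z":0,"wx":0,"wy":0,"wz":0,"fingers":0.25}])

```text
clock: 9.45
tool_pos: [0.6238, 0.0568, 0.114]
eef_rot: [0.999, -0.039, 0.002, -0.001]
contact_force: [0.0, -0.9, -0.2]
opening: 0.627
```

Run:
```python
from h import *
s=st()
d=np.array([-.0837,-.9965]);foot=np.array([.6206,.016]);p=np.array(s["tool_pos"])
b=foot-.135*d
rows([(list(b)+[.12],ori(-4.8,-45))],[6])
```

```text
9.45 tcp [0.6238 0.0568 0.114 ] jaw -4.5 z [ 0.004  0.001 -1.   ] q [-0.19  0.85  0.05  1.67 -0.06  0.62 -0.19] F [ 0.  -0.9 -0.2] open 0.627
1 t [ 0.0001 -0.0196 -0.0012] w [-0.0417 -0.0003  0.0002]
2 t [ 0.0002 -0.0193 -0.0038] w [-0.0418 -0.0003  0.0001]
3 t [ 0.0001 -0.0186 -0.0062] w [-0.0417 -0.0004  0.0002]
4 t [ 0.0001 -0.0176 -0.0087] w [-0.0418 -0.0003  0.0001]
5 t [ 0.0001 -0.0164 -0.0108] w [-0.0417 -0.0003  0.0002]
6 t [ 0.     -0.0148 -0.013 ] w [-0.0417 -0.0003  0.0002]
```

Request:
apply_moves(series=[{"x":0,"y":-0.0196,"z":-0.0012,"wx":-0.0417,"wy":0,"wz":0,"fingers":0},{"x":0,"y":-0.0193,"z":-0.0038,"wx":-0.0417,"wy":0,"wz":0,"fingers":0},{"x":0,"y":-0.0186,"z":-0.0062,"wx":-0.0417,"wy":0,"wz":0,"fingers":0},{"x":0,"y":-0.0176,"z":-0.0087,"wx":-0.0417,"wy":0,"wz":0,"fingers":0},{"x":0,"y":-0.0164,"z":-0.0108,"wx":-0.0417,"wy":0,"wz":0,"fingers":0},{"x":0,"y":-0.0148,"z":-0.013,"wx":-0.0417,"wy":0,"wz":0,"fingers":0},{"x":0,"y":0,"z":0,"wx":0,"wy":0,"wz":0,"fingers":0},{"x":0,"y":0,"z":0,"wx":0,"wy":0,"wz":0,"fingers":0}])

```text
clock: 10.45
tool_pos: [0.6297, 0.1443, 0.1117]
eef_rot: [0.916, -0.039, -0.017, 0.398]
contact_force: [0.4, -1.7, 0.7]
opening: 0.501
```

```bash
cat >> h.py <<'E'
D=np.array([-.0837,-.9965]);N=np.array([.9965,-.0837]);FOOT=np.array([.6206,.016])
def along(p):
    q=np.array(p)[:2]-FOOT;return round(q@D,4),round(q@N,4)
def crate():
    out=[]
    p,d=snapshot("scene");P=cloud("scene",d);x,y,z=np.moveaxis(P,-1,0)
    H,S,V=cv2.split(cv2.cvtColor(p,cv2.COLOR_RGB2HSV))
    m=(H>20)&(H<35)&(S>140)&(z>.02);m[:190]=0;m[320:]=0;m[:,:100]=0;m[:,340:]=0
    m=cv2.morphologyEx(m.astype(np.uint8),cv2.MORPH_OPEN,np.ones((2,2)))>0
    Q=P[m]; A=(Q[:,:2]-[.0014,0]-FOOT)@D; B=(Q[:,:2]-[.0014,0]-FOOT)@N
    t=[round(float(np.percentile(A,k)),4) for k in(1,99)]+[round(float(np.percentile(B,k)),4) for k in(1,99)]
    # rim height at back and front
    zb=np.percentile(Q[A<t[0]+.012][:,2],95);zf=np.percentile(Q[A>t[1]-.012][:,2],95)
    print("crate back/front/lat",t,"ztop b/f",round(zb,4),round(zf,4),"pitch",round(np.degrees(np.arctan2(zf-zb,.11)),1));return p
E
python3 - <<'E'
from h import *
s=st();print(along(s["tool_pos"]));p=crate();print(camera_model("scene")["camera_matrix"][0,0])
b=FOOT-.125*D
rows([(list(b)+[.018],ori(-4.8,-45))],[4])
E
```

```text
10.45 tcp [0.6297 0.1443 0.1117] jaw -4.9 z [-0.063 -0.728 -0.683] q [-0.81  1.21  0.53  1.25  0.18  1.24 -0.67] F [ 0.4 -1.7  0.7] open 0.501
(np.float64(-0.1286), np.float64(-0.0017))Traceback (most recent call last):
  File "<stdin>", line 2, in <module>
  File "h.py", line 45, in crate
    zb=np.percentile(Q[A<t[0]+.012][:,2],95);zf=np.percentile(Q[A>t[1]-.012][:,2],95)
    return _quantile_unchecked(
        a, q, axis, out, overwrite_input, method, keepdims, weights)
    return _ureduce(a,
                    func=_quantile_ureduce_func,
    ...<5 lines>...
                    overwrite_input=overwrite_input,
                    method=method)
    r = func(a, **kwargs)
    result = _quantile(arr,
                       quantiles=q,
    ...<2 lines>...
                       out=out,
                       weights=wgt)
    slices_having_nans = np.isnan(arr[-1, ...])
                                  ~~~^^^^^^^^^
IndexError: index -1 is out of bounds for axis 0 with size 0
```

```bash
sed -i 's/m=(H>20)&(H<35)&(S>140)&(z>.02)/m=(H>20)\&(H<35)\&(S>140)\&(z>.02)\&(z<.12)\&(x>.45)\&(x<.8)\&(d>0)/' h.py; sed -i 's/^    Q=P\[m\];/    m\&=np.isfinite(z)\&(z>.02)\&(z<.12); Q=P[m];/' h.py
python3 - <<'E'
from h import *
b=FOOT-.125*D
rows([(list(b)+[.018],ori(-4.8,-45))],[4])
p=crate()
cv2.imwrite("pics/s5.png",cv2.resize(p[150:310,100:380,::-1],None,fx=2.5,fy=2.5))
E
```

```text
1 t [ 0.0007 -0.0204  0.0208] w [ 0.0026  0.0002 -0.0001]
2 t [ 0.0008 -0.0203  0.0211] w [ 0.0026  0.0002 -0.    ]
3 t [ 0.0007 -0.02    0.0211] w [ 0.0027  0.0002 -0.0001]
4 t [ 0.0007 -0.0199  0.0214] w [ 0.0026  0.0003 -0.0001]
crate back/front/lat [-0.1039, 0.0135, -0.0502, 0.055] ztop b/f 0.0467 0.0502 pitch 1.9
```

View pics/s5.png

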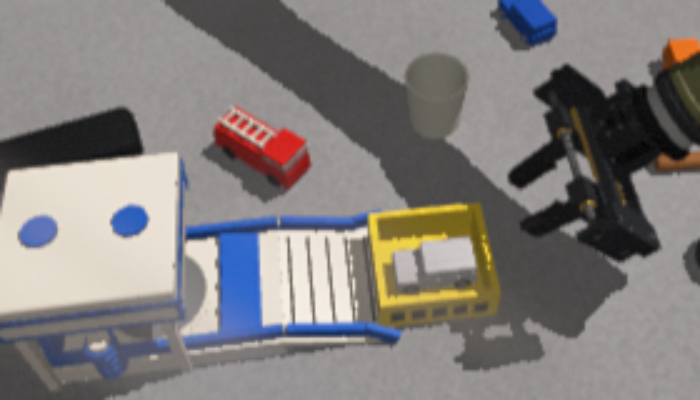

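The car is upright in the crate (435,262), and the crate's front is in the ramp mouth (372,215)–(385,320). Lowering the tilted fingers behind it.

Request:
apply_moves(series=[{"x":0.0007,"y":-0.0204,"z":0.0208,"wx":0.0026,"wy":0,"wz":0,"fingers":0},{"x":0.0007,"y":-0.0203,"z":0.0211,"wx":0.0026,"wy":0,"wz":0,"fingers":0},{"x":0.0007,"y":-0.02,"z":0.0211,"wx":0.0026,"wy":0,"wz":0,"fingers":0},{"x":0,"y":-0.012,"z":0.012,"wx":0,"wy":0,"wz":0,"fingers":0},{"x":0,"y":0,"z":0,"wx":0,"wy":0,"wz":0,"fingers":0}])

```text
clock: 11.18
tool_pos: [0.6305, 0.137, 0.023]
eef_rot: [0.922, -0.043, -0.019, 0.385]
contact_force: [0.1, 0.4, -0.7]
opening: 0.501
```

Run:
```python
from h import *
s=st();print(along(s["tool_pos"]))
b=FOOT-.120*D;c=FOOT-.06*D
rows([(list(b)+[.018],ori(-4.8,-45)),(list(c)+[.018],ori(-4.8,-45))],[1,4])
```

```text
11.18 tcp [0.6305 0.137  0.023 ] jaw -5.4 z [-0.067 -0.708 -0.703] q [-0.78  1.32  0.5   1.24  0.15  1.13 -0.71] F [ 0.1  0.4 -0.7] open 0.501
(np.float64(-0.1214), np.float64(-0.0003))
1 t [ 0.0004 -0.0032  0.0057] w [ 0.0017  0.0025 -0.0019]
1 t [-0.      0.0132  0.0133] w [-0.  0.  0.]
2 t [-0.      0.0133  0.0132] w [-0.  0.  0.]
3 t [-0.      0.0132  0.0133] w [-0.  0.  0.]
4 t [-0.      0.0133  0.0132] w [-0.  0.  0.]
```

Request:
apply_moves(series=[{"x":0.0004,"y":0,"z":0.006,"wx":0.0017,"wy":0.0025,"wz":-0.0019,"fingers":0},{"x":0,"y":0.007,"z":0.007,"wx":0,"wy":0,"wz":0,"fingers":0},{"x":0,"y":0.007,"z":0.007,"wx":0,"wy":0,"wz":0,"fingers":0},{"x":0,"y":0.008,"z":0.008,"wx":0,"wy":0,"wz":0,"fingers":0},{"x":0,"y":0.008,"z":0.008,"wx":0,"wy":0,"wz":0,"fingers":0},{"x":0,"y":0.008,"z":0.008,"wx":0,"wy":0,"wz":0,"fingers":0},{"x":0,"y":0.008,"z":0.008,"wx":0,"wy":0,"wz":0,"fingers":0},{"x":0,"y":0,"z":0,"wx":0,"wy":0,"wz":0,"fingers":0}])

```text
clock: 12.18
tool_pos: [0.6273, 0.0798, 0.0205]
eef_rot: [0.924, -0.038, -0.014, 0.38]
contact_force: [0.1, 0.3, -1.0]
opening: 0.501
```

Run:
```python
from h import *
s=st();print(along(s["tool_pos"]));crate()
b=FOOT-.02*D
rows([(list(b)+[.022],ori(-4.8,-45))],[6])
```

```text
12.18 tcp [0.6273 0.0798 0.0205] jaw -4.7 z [-0.055 -0.701 -0.711] q [-0.74  1.29  0.51  1.37  0.19  0.98 -0.69] F [ 0.1  0.3 -1. ] open 0.501
(np.float64(-0.0641), np.float64(0.0014))
crate back/front/lat [-0.0628, 0.0585, -0.0498, 0.0559] ztop b/f 0.0465 0.0617 pitch 7.9
1 t [-0.0003  0.0068  0.0063] w [-0.0003 -0.0002 -0.    ]
2 t [-0.0003  0.0068  0.0063] w [-0.0002 -0.0002 -0.0001]
3 t [-0.0003  0.0068  0.0063] w [-0.0003 -0.0003  0.    ]
4 t [-0.0003  0.0067  0.0064] w [-0.0002 -0.0002 -0.    ]
5 t [-0.0003  0.0068  0.0063] w [-0.0003 -0.0002 -0.0001]
6 t [-0.0003  0.0068  0.0063] w [-0.0003 -0.0002  0.    ]
```

Request:
apply_moves(series=[{"x":-0.0003,"y":0.0078,"z":0.0078,"wx":0,"wy":0,"wz":0,"fingers":0},{"x":-0.0003,"y":0.0078,"z":0.0078,"wx":0,"wy":0,"wz":0,"fingers":0},{"x":-0.0003,"y":0.0078,"z":0.0078,"wx":0,"wy":0,"wz":0,"fingers":0},{"x":-0.0003,"y":0.0078,"z":0.0078,"wx":0,"wy":0,"wz":0,"fingers":0},{"x":-0.0003,"y":0.0078,"z":0.0078,"wx":0,"wy":0,"wz":0,"fingers":0},{"x":0,"y":0.0085,"z":0.007,"wx":0,"wy":0,"wz":0,"fingers":0},{"x":0,"y":0,"z":0,"wx":0,"wy":0,"wz":0,"fingers":0}])

```text
clock: 13.1
tool_pos: [0.6219, 0.0246, 0.021]
eef_rot: [0.924, -0.038, -0.013, 0.38]
contact_force: [0.8, -0.4, 0.7]
opening: 0.498
```

Run:
```python
from h import *
s=st();print(along(s["tool_pos"]));crate()
b=FOOT+.05*D
rows([(list(b)+[.034],ori(-4.8,-45))],[6])
```

```text
13.1 tcp [0.6219 0.0246 0.021 ] jaw -4.6 z [-0.054 -0.701 -0.711] q [-0.7   1.27  0.53  1.48  0.22  0.86 -0.67] F [ 0.8 -0.4  0.7] open 0.498
(np.float64(-0.0087), np.float64(0.0006))
crate back/front/lat [-0.0063, 0.1119, -0.0499, 0.0552] ztop b/f 0.0471 0.0742 pitch 13.9
1 t [-0.0002  0.0107  0.0067] w [-0.0003 -0.0003  0.    ]
2 t [-0.0001  0.0106  0.0067] w [-0.0004 -0.0003  0.    ]
3 t [-0.0002  0.0107  0.0068] w [-0.0003 -0.0003  0.    ]
4 t [-0.0001  0.0106  0.0067] w [-0.0003 -0.0003  0.    ]
5 t [-0.0002  0.0106  0.0068] w [-0.0003 -0.0003  0.0001]
6 t [-0.0001  0.0107  0.0067] w [-0.0004 -0.0002 -0.    ]
```

Request:
apply_moves(series=[{"x":-0.0002,"y":0.0107,"z":0.0067,"wx":0,"wy":0,"wz":0,"fingers":0},{"x":-0.0002,"y":0.0107,"z":0.0067,"wx":0,"wy":0,"wz":0,"fingers":0},{"x":-0.0002,"y":0.0107,"z":0.0067,"wx":0,"wy":0,"wz":0,"fingers":0},{"x":-0.0002,"y":0.0107,"z":0.0067,"wx":0,"wy":0,"wz":0,"fingers":0},{"x":-0.0002,"y":0.0107,"z":0.0067,"wx":0,"wy":0,"wz":0,"fingers":0},{"x":0,"y":0,"z":0,"wx":0,"wy":0,"wz":0,"fingers":0}])

```text
clock: 13.9
tool_pos: [0.6201, -0.0205, 0.0324]
eef_rot: [0.926, -0.035, -0.01, 0.376]
contact_force: [-0.4, 0.3, 1.2]
opening: 0.499
```

Run:
```python
from h import *
s=st();print(along(s["tool_pos"]));crate()
b=FOOT+.10*D
rows([(list(b)+[.045],ori(-4.8,-45))],[6])
```

```text
13.9 tcp [ 0.6201 -0.0205  0.0324] jaw -4.1 z [-0.044 -0.695 -0.718] q [-0.65  1.24  0.55  1.55  0.25  0.77 -0.65] F [-0.4  0.3  1.2] open 0.499
(np.float64(0.0364), np.float64(0.0026))
crate back/front/lat [0.0392, 0.1537, -0.0482, 0.0569] ztop b/f 0.0583 0.0859 pitch 14.0
1 t [-0.0007  0.0114  0.0074] w [-0.0008 -0.0007  0.0001]
2 t [-0.0006  0.0113  0.0073] w [-0.0008 -0.0008  0.0002]
3 t [-0.0006  0.0114  0.0075] w [-0.0008 -0.0007  0.0001]
4 t [-0.0006  0.0113  0.0074] w [-0.0008 -0.0008  0.0001]
5 t [-0.0006  0.0113  0.0075] w [-0.0008 -0.0007  0.0002]
6 t [-0.0005  0.0113  0.0075] w [-0.0008 -0.0007  0.0001]
```

Request:
apply_moves(series=[{"x":-0.0008,"y":0.0113,"z":0.0074,"wx":-0.0008,"wy":-0.0008,"wz":0.0001,"fingers":0},{"x":-0.0008,"y":0.0113,"z":0.0074,"wx":-0.0008,"wy":-0.0008,"wz":0.0001,"fingers":0},{"x":-0.0006,"y":0.0113,"z":0.0074,"wx":-0.0008,"wy":-0.0008,"wz":0.0001,"fingers":0},{"x":-0.0006,"y":0.0113,"z":0.0074,"wx":-0.0008,"wy":-0.0008,"wz":0.0001,"fingers":0},{"x":-0.0006,"y":0.0113,"z":0.0074,"wx":-0.0008,"wy":-0.0008,"wz":0.0001,"fingers":0},{"x":0,"y":0,"z":0,"wx":0,"wy":0,"wz":0,"fingers":0}])

```text
clock: 14.7
tool_pos: [0.6159, -0.0671, 0.041]
eef_rot: [0.926, -0.035, -0.013, 0.377]
contact_force: [1.3, 0.6, 0.0]
opening: 0.501
```

Run:
```python
from h import *
s=st();print(along(s["tool_pos"]));p=crate()
b=FOOT+.125*D
rows([(list(b)+[.048],ori(-4.8,-45))],[6])
cv2.imwrite("pics/s6.png",cv2.resize(p[150:310,60:340,::-1],None,fx=2.8,fy=2.8))
```

```text
14.7 tcp [ 0.6159 -0.0671  0.041 ] jaw -4.2 z [-0.05  -0.697 -0.716] q [-0.6   1.22  0.57  1.61  0.28  0.71 -0.62] F [1.3 0.6 0. ] open 0.501
(np.float64(0.0832), np.float64(0.0023))
crate back/front/lat [0.0864, 0.2014, -0.0494, 0.0564] ztop b/f 0.0716 0.0817 pitch 5.2
1 t [-0.0005  0.0073  0.0051] w [-0.0007 -0.0005  0.0003]
2 t [-0.0006  0.0073  0.005 ] w [-0.0006 -0.0004  0.0003]
3 t [-0.0005  0.0074  0.0051] w [-0.0007 -0.0005  0.0003]
4 t [-0.0005  0.0073  0.0051] w [-0.0006 -0.0005  0.0003]
5 t [-0.0004  0.0072  0.0051] w [-0.0007 -0.0005  0.0003]
6 t [-0.0005  0.0073  0.0051] w [-0.0006 -0.0004  0.0003]
```

View pics/s6.png

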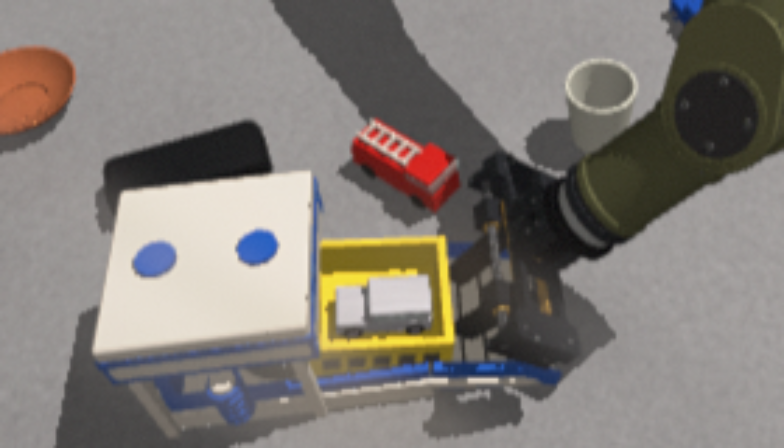

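The crate is level-ish at the ramp's top with the car upright (380,305). The fingers are at its back (455,300), and the engine and cup are clear. Now I'll find the lip's crest from the first images.

Run:
```python
from h import *
for n in("top","scene"):
    f=np.load(f"{n}0.npz");p,d=f["p"],f["d"];P=cloud(n,d);z=P[...,2]
    H,S,V=cv2.split(cv2.cvtColor(p,cv2.COLOR_RGB2HSV))
    off=[.0014,0] if n=="scene" else [-.0014,0]
    A=(P[...,:2]-off-FOOT)@D;B=(P[...,:2]-off-FOOT)@N
    m=(H>100)&(H<125)&(S>120)&(abs(B)<.04)&(A>.1)&(A<.2)&(z<.06)
    c=A[m];print(n,m.sum(),np.percentile(c,[1,5,95,99]),"z at hi",np.median(z[m&(A>np.percentile(c,90))]),"z lo",np.median(z[m&(A<np.percentile(c,10))]))
    # crest by pixel ray at z=.038
    v,u=np.nonzero(m);k=A[m]>np.percentile(c,95)
    r=np.array([ray(n,a+.5,b,.038) for a,b in zip(u[k],v[k])]);print("ray",np.mean((r[:,:2]-off-FOOT)@D))
```

```text
top 340 [0.13408804 0.13533918 0.16835228 0.17008942] z at hi 0.03644238611721884 z lo 0.02819235646006113
ray 0.17063708550147005
scene 436 [0.13372278 0.13540701 0.17035579 0.17075196] z at hi 0.03604800871272873 z lo 0.027883787066037002
ray 0.16920891616902706
```

Run:
```python
from h import *
b=FOOT+.13*D
rows([(list(b)+[.055],ori(-4.8,-45))],[6])
```

```text
1 t [-0.0005  0.0091  0.0047] w [-0.0007 -0.0005  0.0003]
2 t [-0.0006  0.0091  0.0048] w [-0.0006 -0.0004  0.0003]
3 t [-0.0005  0.0091  0.0048] w [-0.0007 -0.0005  0.0003]
4 t [-0.0005  0.009   0.0048] w [-0.0006 -0.0005  0.0003]
5 t [-0.0005  0.0091  0.0048] w [-0.0007 -0.0005  0.0003]
6 t [-0.0004  0.009   0.0048] w [-0.0006 -0.0004  0.0003]
```

Request:
apply_moves(series=[{"x":-0.0006,"y":0.0091,"z":0.0048,"wx":-0.0007,"wy":-0.0005,"wz":0.0003,"fingers":0},{"x":-0.0006,"y":0.0091,"z":0.0048,"wx":-0.0007,"wy":-0.0005,"wz":0.0003,"fingers":0},{"x":-0.0006,"y":0.0091,"z":0.0048,"wx":-0.0007,"wy":-0.0005,"wz":0.0003,"fingers":0},{"x":-0.0006,"y":0.0091,"z":0.0048,"wx":-0.0007,"wy":-0.0005,"wz":0.0003,"fingers":0},{"x":-0.0006,"y":0.0091,"z":0.0048,"wx":-0.0007,"wy":-0.0005,"wz":0.0003,"fingers":0},{"x":0,"y":0,"z":0,"wx":0,"wy":0,"wz":0,"fingers":0}])

```text
clock: 15.5
tool_pos: [0.6107, -0.1085, 0.0541]
eef_rot: [0.923, -0.038, -0.015, 0.382]
contact_force: [-0.1, -0.9, 0.7]
opening: 0.501
```

Run:
```python
from h import *
s=st();print(along(s["tool_pos"]));p=crate()
rows([(list(FOOT+.15*D)+[.055],ori(-4.8,-45))],[6])
```

```text
15.5 tcp [ 0.6107 -0.1085  0.0541] jaw -4.7 z [-0.057 -0.705 -0.707] q [-0.56  1.21  0.59  1.65  0.31  0.66 -0.6 ] F [-0.1 -0.9  0.7] open 0.501
(np.float64(0.1249), np.float64(0.0005))
crate back/front/lat [0.131, 0.1988, -0.0506, 0.0544] ztop b/f 0.0874 0.08 pitch -3.8
1 t [-0.0001  0.0039  0.0036] w [-0.     -0.0001  0.    ]
2 t [-0.0001  0.004   0.0036] w [-0.0001 -0.0001  0.0001]
3 t [-0.0001  0.0039  0.0035] w [-0.     -0.0001  0.    ]
4 t [-0.0001  0.004   0.0036] w [-0.     -0.0001  0.0001]
5 t [-0.0002  0.0039  0.0036] w [-0.0001 -0.0001  0.    ]
6 t [-0.0001  0.004   0.0036] w [-0.     -0.0001  0.0001]
```

Request:
apply_moves(series=[{"x":-0.0001,"y":0.0039,"z":0.0036,"wx":0,"wy":0,"wz":0,"fingers":0},{"x":-0.0001,"y":0.0039,"z":0.0036,"wx":0,"wy":0,"wz":0,"fingers":0},{"x":-0.0001,"y":0.0039,"z":0.0036,"wx":0,"wy":0,"wz":0,"fingers":0},{"x":-0.0001,"y":0.0039,"z":0.0036,"wx":0,"wy":0,"wz":0,"fingers":0},{"x":-0.0001,"y":0.0039,"z":0.0036,"wx":0,"wy":0,"wz":0,"fingers":0},{"x":-0.0001,"y":0.0039,"z":0.0036,"wx":0,"wy":0,"wz":0,"fingers":0},{"x":0,"y":0,"z":0,"wx":0,"wy":0,"wz":0,"fingers":0}])

```text
clock: 16.42
tool_pos: [0.6072, -0.1345, 0.0533]
eef_rot: [0.923, -0.037, -0.016, 0.381]
contact_force: [0.3, 0.5, -0.3]
opening: 0.497
```

Run:
```python
from h import *
s=st();print(along(s["tool_pos"]));p=crate()
rows([(list(FOOT+.16*D)+[.054],ori(-4.8,-45))],[4])
```

```text
16.43 tcp [ 0.6072 -0.1345  0.0533] jaw -4.7 z [-0.058 -0.703 -0.709] q [-0.53  1.21  0.6   1.68  0.33  0.62 -0.59] F [ 0.3  0.5 -0.3] open 0.497
(np.float64(0.1511), np.float64(-0.0008))
crate back/front/lat [0.1565, 0.1988, -0.0518, 0.0532] ztop b/f 0.0845 0.0801 pitch -2.3
1 t [0.0002 0.0022 0.0018] w [-0.0001 -0.0001  0.0002]
2 t [0.0003 0.0021 0.0019] w [-0.0002 -0.      0.0002]
3 t [0.0002 0.0022 0.0018] w [-0.0001 -0.0001  0.0002]
4 t [0.0002 0.0021 0.0019] w [-0.0002 -0.      0.0002]
```

Request:
apply_moves(series=[{"x":0.0002,"y":0.0022,"z":0.0019,"wx":0,"wy":0,"wz":0,"fingers":0},{"x":0.0002,"y":0.0022,"z":0.0019,"wx":0,"wy":0,"wz":0,"fingers":0},{"x":0.0002,"y":0.0022,"z":0.0019,"wx":0,"wy":0,"wz":0,"fingers":0},{"x":0.0002,"y":0.0022,"z":0.0019,"wx":0,"wy":0,"wz":0,"fingers":0},{"x":0,"y":0.002,"z":0.0018,"wx":0,"wy":0,"wz":0,"fingers":0}])

```text
clock: 17.1
tool_pos: [0.6073, -0.1442, 0.053]
eef_rot: [0.924, -0.037, -0.016, 0.38]
contact_force: [-1.3, 4.8, -0.1]
opening: 0.499
```

Run:
```python
from h import *
s=st();print(along(s["tool_pos"]));p=crate()
rows([(list(FOOT+.168*D)+[.053],ori(-4.8,-45))],[4])
```

```text
17.1 tcp [ 0.6073 -0.1442  0.053 ] jaw -4.6 z [-0.057 -0.701 -0.711] q [-0.52  1.21  0.6   1.68  0.33  0.6  -0.58] F [-1.3  4.8 -0.1] open 0.499
(np.float64(0.1607), np.float64(0.0002))
crate back/front/lat [0.1657, 0.2005, -0.0514, 0.0537] ztop b/f 0.0837 0.0783 pitch -2.8
1 t [-0.      0.0015  0.0015] w [-0.0004 -0.0001  0.0003]
2 t [-0.0001  0.0016  0.0016] w [-0.0004 -0.0002  0.0003]
3 t [-0.      0.0015  0.0015] w [-0.0004 -0.0001  0.0003]
4 t [-0.      0.0015  0.0016] w [-0.0003 -0.0002  0.0002]
```

Request:
apply_moves(series=[{"x":0,"y":0.0017,"z":0.0017,"wx":0,"wy":0,"wz":0,"fingers":0},{"x":0,"y":0.0017,"z":0.0017,"wx":0,"wy":0,"wz":0,"fingers":0},{"x":0,"y":0.0017,"z":0.0017,"wx":0,"wy":0,"wz":0,"fingers":0}])

```text
clock: 17.52
tool_pos: [0.607, -0.1487, 0.0525]
eef_rot: [0.925, -0.036, -0.015, 0.379]
contact_force: [-0.9, 6.7, 2.0]
opening: 0.499
```

Run:
```python
from h import *
s=st();print(along(s["tool_pos"]));p=crate()
```

```text
17.52 tcp [ 0.607  -0.1487  0.0525] jaw -4.5 z [-0.056 -0.7   -0.712] q [-0.51  1.21  0.6   1.69  0.34  0.59 -0.58] F [-0.9  6.7  2. ] open 0.499
(np.float64(0.1653), np.float64(0.0003))
crate back/front/lat [0.168, 0.2006, -0.0532, 0.0539] ztop b/f 0.0834 0.0777 pitch -3.0
```

Request:
apply_moves(series=[{"x":0,"y":0.0017,"z":0.0016,"wx":0,"wy":0,"wz":0,"fingers":0},{"x":0,"y":0.0017,"z":0.0016,"wx":0,"wy":0,"wz":0,"fingers":0}])

```text
clock: 17.82
tool_pos: [0.6068, -0.1511, 0.0518]
eef_rot: [0.925, -0.036, -0.015, 0.378]
contact_force: [-1.7, 6.1, -0.1]
opening: 0.5
```

Run:
```python
from h import *
s=st();print(along(s["tool_pos"]));p=crate()
```

```text
17.82 tcp [ 0.6068 -0.1511  0.0518] jaw -4.5 z [-0.055 -0.698 -0.714] q [-0.5   1.21  0.6   1.69  0.34  0.59 -0.58] F [-1.7  6.1 -0.1] open 0.5
(np.float64(0.1677), np.float64(0.0002))
crate back/front/lat [0.1714, 0.1998, -0.0513, 0.0534] ztop b/f 0.0828 0.0774 pitch -2.8
```

Request:
apply_moves(series=[{"x":0,"y":0.0017,"z":0.0018,"wx":0,"wy":0,"wz":0,"fingers":0},{"x":0,"y":0.0014,"z":0.0018,"wx":0,"wy":0,"wz":0,"fingers":0}])

```text
clock: 18.12
tool_pos: [0.6065, -0.1526, 0.0499]
eef_rot: [0.926, -0.035, -0.015, 0.376]
contact_force: [0.2, 6.6, -1.5]
opening: 0.499
```

Run:
```python
from h import *
s=st();print(along(s["tool_pos"]));p=crate()
```

```text
18.12 tcp [ 0.6065 -0.1526  0.0499] jaw -4.4 z [-0.055 -0.695 -0.717] q [-0.5   1.21  0.6   1.69  0.34  0.58 -0.58] F [ 0.2  6.6 -1.5] open 0.499
(np.float64(0.1692), np.float64(0.0))
crate back/front/lat [0.1739, 0.201, -0.0524, 0.0534] ztop b/f 0.0807 0.0776 pitch -1.6
```

The crate is at the crest and being held by the fingers. Easing it down.

Request:
apply_moves(series=[{"x":0,"y":-0.001,"z":0.0028,"wx":0,"wy":0,"wz":0,"fingers":0},{"x":0,"y":-0.0016,"z":0.0024,"wx":0,"wy":0,"wz":0,"fingers":0},{"x":0,"y":-0.0018,"z":0.0022,"wx":0,"wy":0,"wz":0,"fingers":0}])

```text
clock: 18.55
tool_pos: [0.6066, -0.1517, 0.042]
eef_rot: [0.926, -0.034, -0.015, 0.374]
contact_force: [-1.2, 8.7, 8.3]
opening: 0.504
```

Run:
```python
from h import *
s=st();print(along(s["tool_pos"]));p=crate()
```

```text
18.55 tcp [ 0.6066 -0.1517  0.042 ] jaw -4.3 z [-0.053 -0.693 -0.719] q [-0.5   1.22  0.6   1.69  0.34  0.57 -0.58] F [-1.2  8.7  8.3] open 0.504
(np.float64(0.1683), np.float64(0.0001))
crate back/front/lat [0.1734, 0.2006, -0.0516, 0.0532] ztop b/f 0.0746 0.0715 pitch -1.6
```

The rim height, .0746, matches lying flat on the deck, and the fingers are touching the lip. Backing off.

Request:
apply_moves(series=[{"x":0,"y":0,"z":-0.003,"wx":0,"wy":0,"wz":0,"fingers":0},{"x":0,"y":-0.004,"z":-0.008,"wx":0,"wy":0,"wz":0,"fingers":0},{"x":0,"y":-0.01,"z":-0.018,"wx":0,"wy":0,"wz":0,"fingers":0},{"x":0,"y":-0.02,"z":-0.03,"wx":0,"wy":0,"wz":0,"fingers":0},{"x":0,"y":-0.02,"z":-0.04,"wx":0,"wy":0,"wz":0,"fingers":0},{"x":0,"y":-0.02,"z":-0.04,"wx":0,"wy":0,"wz":0,"fingers":0},{"x":0,"y":0,"z":-0.02,"wx":0,"wy":0,"wz":0,"fingers":0},{"x":0,"y":0,"z":0,"wx":0,"wy":0,"wz":0,"fingers":0}])

```text
clock: 19.6
tool_pos: [0.6168, -0.0193, 0.0978]
eef_rot: [0.925, -0.036, -0.015, 0.378]
contact_force: [-0.3, -0.6, 0.2]
opening: 0.5
```

Run:
```python
from h import *
s=st();print(along(s["tool_pos"]));p=crate()
t,_=snapshot("top")
a=cv2.resize(p[170:310,60:300,::-1],None,fx=2.5,fy=2.5,interpolation=cv2.INTER_CUBIC);b=cv2.resize(t[100:180,260:430,::-1],(600,235),interpolation=cv2.INTER_CUBIC)
cv2.imwrite("pics/s7.png",np.vstack([a,b]))
```

```text
19.6 tcp [ 0.6168 -0.0193  0.0978] jaw -4.5 z [-0.055 -0.699 -0.713] q [-0.66  1.14  0.56  1.57  0.26  0.86 -0.6 ] F [-0.3 -0.6  0.2] open 0.5
(np.float64(0.0355), np.float64(-0.0009))
crate back/front/lat [0.1717, 0.2019, -0.0512, 0.0533] ztop b/f 0.0739 0.0706 pitch -1.7
```

View pics/s7.png

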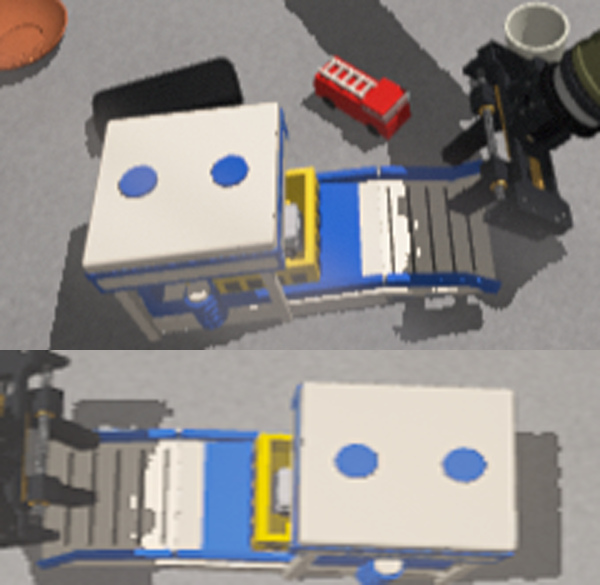

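The crate's back (318,225 in the scene crop) lies right behind the blue lip, its rim is down at deck height, and the car's tail shows inside (290,225). The engine and cup are undisturbed, and the gripper is clear.

Run:
```python
from h import *
print(finish_job(), get_state()["clock"])
```

```text
the job is handed in; nothing more can be done
the job is handed in; nothing more can be done
```

The hatchback is standing on its wheels in the yellow crate. The crate is up the ramp and lying flat behind the lip on the deck, and I handed the job in at about 20 s of the 72 s.

**How it was done**
- I gripped the silver car across its sides and set it in the crate with its nose towards the wash.
- I opened the fingers against the crate's inner walls to line it up with the channel. I then pushed it up from behind with the fingers tilted 45°.
- At the lip I went in steps of about 2 mm and eased the back edge down. I then backed off and left the robot clear.

**Last checks**
- **Position:** the back edge measured 171.7 mm from the ramp foot, and I put the lip crest at about 171 mm. The rim height dropped from about 84 mm to 74 mm, which matches the 10 mm drop.
- **Bumper:** I could not see it or read its travel directly. The crate's back edge never measured more than 3 mm past the crest, which puts the bumper at about 11 mm, against the 21 mm limit. The force readings between steps stayed below 13 N, mostly 5–7 N.
- **Car and surroundings:** the car was upright in every view up to the top of the ramp. After that the roof hid all but its tail. The fire engine and cup showed undisturbed in the last picture.

**Disagreements**
- The pitch calculation gave −1.7° at the end because the crate's front is hidden under the roof, so I relied on the rim height instead.
- While easing the crate down, the fingers pressed on the lip with about 8 N for a moment.
- On the first approach the arm drifted about 17 mm past its target. I corrected this before gripping the car, and nothing was touched.

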